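# Lower the bagging funnel one hole onto its tin

### The job

The funnel on the telescopic stand with the orange button hangs too high above its copper tin. Press the orange button to free the tube and lower the funnel to the next hole only, so that the pin has clicked into it and the orange button has sprung right up again. Leave the blue-buttoned lamp stand at its height and do not shove the tin from under the funnel.

Things in the scene. Friction and masses are not known exactly. Their poses are not given: they have to be found in the camera images.
- funnel_stand: Telescopic funnel stand, bolted to the table; origin under its base plate (110 mm square) on the post's axis, z up, x towards the steel funnel. Outer tube 32 mm square, 155 mm tall, with three holes; an aluminium inner tube slides in it. Funnel axis 130 mm from the post, rim 96 mm across and 6 mm below the push plate's top, spout 28 mm across, its end 88 mm below the plate's top.
- funnel_button_top (a point): Centre of the top of the orange release button, on the post's axis: round, 26 mm across, standing 12 mm above the flat black push plate around it, 256 mm above the table at the start. Pressed straight down from above: 8 mm travel, about 5 N fully down.
- funnel_button (a joint): How far the orange button is pressed into the plate, m: 0 = right up (pin in a hole), 0.008 = fully down. The pin frees the tube once the button is over about 7 mm in. Let go between two holes, the button stays about 7 mm sunk and springs up by itself as soon as the pin meets a hole.
- funnel_tube_plate (a point): Spot for pushing the tube down without touching the button: top of the black push plate (40 mm wide), 50 mm from the button's axis towards the funnel (x). 244 mm above the table at the start; goes down with the tube. Flat for 15 mm either way along x, 20 mm along y.
- funnel_tube (a joint): How far the tube is slid in (down), m: 0 to 0.002 at the start (top hole), 0.040 = next hole, 0.080 = last hole; 3 mm of play in a hole. Freed, it needs about 8 N to slide and stays where left. With the button held down it slides past holes; let go between holes and pushed on by the plate, the pin springs into the next hole and stops it firmly.
- tin_center (a point): Centre of the copper-coloured open tin (half-way up), 90 mm across and 125 mm tall, 3 mm wall, loose on the table under the funnel. With the tube at the next hole the spout reaches about 9 mm into its mouth.
- lamp_button_top (a point): Centre of the top of the blue button of the lamp stand, an identical post that carries a green disc lamp 100 mm across in place of the funnel. Not to be lowered.
- lamp_tube (a joint): How far the lamp stand's tube is slid in, in m: 0 to 0.002 at the start, and it is to stay there.

How it is judged:
By the outcome, as a careful person would: the job done as asked, in the order asked, and still so for the second after the job is handed in, with the robot touching nothing.
It also fails if it takes over 48 s, if anything falls off the work surface, if the arm or the gripper's body presses on something with over 40 N, if the wrist force passes 120 N, or if a joint passes its speed limit or range.

### The arm

A 7-joint arm with a two-finger parallel gripper is mounted at the origin on the work surface. World frame = base frame: x ahead of the robot, y to its left, z up, the work surface at z = 0. Lengths are in mm, angles in rad, forces in N, time in s.
With the tool pointing down it reaches from about 425 to 875 mm from the base axis. Payload 8.4 kg.
Tool frame: the origin (TCP) lies between the finger pads; the fingertips stand 25 mm ahead of it and the grasp point (between the pads) lies 6 mm ahead of it; z points along the fingers, y is the line along which they close (so a half turn about z gives the same grasp; the last joint's range is limited). The gripper opens to 85 mm and grips with 20 to 120 N. Pads are 22 mm wide; open, the fingers measure 114 mm over their backs; the gripper's body (76 mm by 85 mm) begins 54 mm behind the grasp point. The pads swing forward as they close: fully open they stand 13 mm farther back than shut.
Start: joints at [-0.099, 0.333, 0.04, 1.465, -0.013, 1.343, -0.059], TCP at [649.972, -0.012, 220.808] pointing down, gripper open.
Joint ranges: [-2.58, 2.58], [-0.38, 2.09], [-1.3, 1.39], [0.25, 2.4], [-1.5, 4.64], [0.08, 2.09], [-2.65, 2.65]. Speed limits (rad/s): [2.22, 2.22, 2.79, 2.79, 3.14, 3.14, 3.14].

### API

Orientations are given as a 3x3 rotation matrix whose columns are the frame's x, y, z axes.
In Python, from rig import state, get_image, sign_off gives the robot as it stands.
- The arm moves only by the tool play_rows, never from a script. Its argument "commands" is a list of rows, each an object with "dp": the shift along the tool's x, y, z in cm, a list of three; "rotation": the turn, a rotation vector about the tool's x, y, z in rad, a list of three; "claw": the opening, from 0 (shut) to 1 (fully open). A call has 1 to 20 rows; each row shifts and turns the commanded pose from where the row before left it, along the tool's axes as they then stand; what a row does not reach is not made up. A row lasts 1/8 s, in which the tool goes at most 62.5 mm and 10.7 degrees, less where a joint would pass 70% of its speed; a pose out of reach is approached as far as the arm can. A call is refused whole if a number of a shift passes 6.25 or a number of a turn 0.188, either way. A call with a gripper value outside its range is refused whole. The fingers move at their own pace and stop on an object; the grip force is fixed at half the most. Time passes only in rows, so rows that do not move let the fingers close. It gives the time, the measured TCP pose, the force, the opening and the grip force at its end, in the units of the state.
- state(): the state, without advancing time (a new reading comes with each control period).
- get_image(name): name is "scene" or "side" or "wrist"; returns a dict with "image" (400x640x3 uint8, red, green, blue), "fx", "fy", "cx", "cy" (pixels), "rvec" (rotation vector, rad) and "tvec" (3), from world to camera coordinates, as OpenCV has them. Camera axes: x right, y down, z forward; pixel columns grow to the right and rows downward; lengths in mm; the calibration is good to about 2 mm. A picture is of the moment at which its call begins. There is no depth.
- sign_off(): hands the job in; it is judged then, once.
The state is a dict: "clock": time; "q": joint angles; "qd": joint speeds; "effort": joint torques, N m; "tcp_pos": TCP position; "tool_rot": TCP orientation; "contact_force": force on the tool from outside, world axes, zero at the start; "ft_torque": the same for the moment, N m; "gripper_width": finger opening in mm; "finger_force": force on a finger pad.
Only numpy, scipy, OpenCV 4.12 (cv2) and the standard library are available. Lean on these libraries where they do the work, as an engineer would, in place of code of your own. Each camera call takes 0.05 s, during which the arm holds its last target. There are 200 camera calls.

## Working session

There is one attempt and no reset: what is moved stays moved. The work goes in short steps, Python scripts to look and compute and a tool call to move; the robot and the scene stay as the last step left them, time stands still between calls to the robot, and variables do not carry over. Pictures are saved under pics/ and viewed, at most 10 in all, crops included, and the job is handed in when it is done.

Besides the shell and the picture viewer there is one more tool, called by a JSON object that holds its "api" and its "payload". play_rows: Moves the arm, as the interface text tells. Its arguments: {"type":"object","properties":{"commands":{"type":"array"}},"required":["commands"]}

```bash
mkdir -p pics; cat > h.py <<'E'
import numpy as np, cv2
from rig import state, get_image, sign_off
def save(n,f):
    d=get_image(n); cv2.imwrite(f,d["image"][:,:,::-1]); return d
def cam(d):
    R=cv2.Rodrigues(np.array(d["rvec"],float))[0]; t=np.array(d["tvec"],float).ravel(); return R,t
def ray(d,u,v):
    R,t=cam(d); return -R.T@t, R.T@np.array([(u-d["cx"])/d["fx"],(v-d["cy"])/d["fy"],1])
def onz(d,u,v,z):
    c,r=ray(d,u,v); return c+r*(z-c[2])/r[2]
def tri(obs):
    A=np.zeros((3,3));b=np.zeros(3)
    for d,u,v in obs:
        c,r=ray(d,u,v); r=r/np.linalg.norm(r);P=np.eye(3)-np.outer(r,r);A+=P;b+=P@c
    return np.linalg.solve(A,b)
def proj(d,p):
    R,t=cam(d);q=R@np.array(p,float)+t;return d["fx"]*q[0]/q[2]+d["cx"],d["fy"]*q[1]/q[2]+d["cy"]
E
python3 - <<'E'
from h import *
for n in("scene","side"):
    d=save(n,f"pics/{n}0.png"); print(n,ray(d,320,200))
print(state()["tcp_pos"],state()["tool_rot"],state()["clock"])
E
```

```text
scene (array([1034.50638644,  467.80138038,  798.17832215]), array([-0.49362845, -0.50710295, -0.70652836]))
side (array([392.38026624, 577.83782721, 731.28646304]), array([ 0.22407576, -0.70794181, -0.66981552]))
[ 6.49583337e+02 -4.31798948e-02  2.20029849e+02] [[ 7.53264668e-05  9.99998976e-01 -1.42889047e-03]
 [ 9.99999992e-01 -7.54722373e-05 -1.01962903e-04]
 [-1.02070640e-04 -1.42888278e-03 -9.99998974e-01]] 0.1
```

View pics/scene0.png

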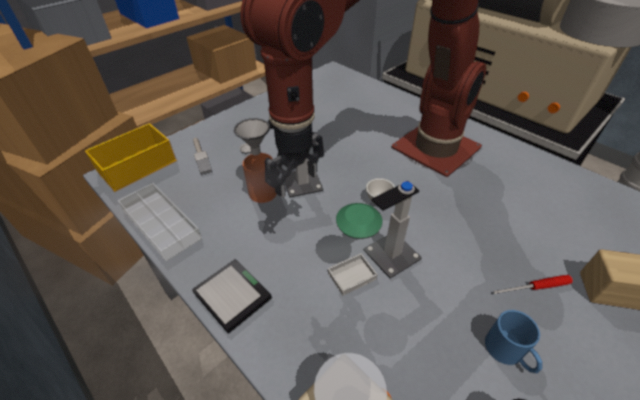

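View pics/side0.png

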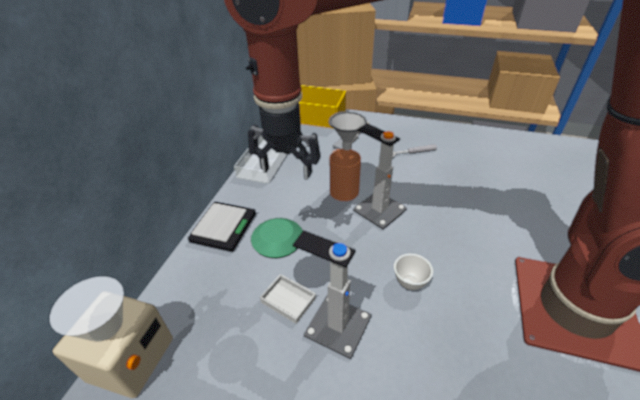

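Side view: orange button at about (388,135), funnel rim centre (348,122), tin centred near (344,175), blue button (340,252). In the scene view the gripper hides the orange button; the funnel is at (252,130) and the tin at (260,177).

```bash
python3 - <<'E'
from h import *
d=get_image("side")
im=d["image"];hsv=cv2.cvtColor(im,cv2.COLOR_RGB2HSV)
def blob(lo,hi,box):
    m=cv2.inRange(hsv,lo,hi);k=np.zeros_like(m);x0,y0,x1,y1=box;k[y0:y1,x0:x1]=m[y0:y1,x0:x1]
    n,l,s,c=cv2.connectedComponentsWithStats(k);i=1+np.argmax(s[1:,4]);return s[i],c[i]
s,c=blob((3,150,120),(20,255,255),(370,120,410,150));print(s,c,onz(d,*c,252))
s2,c2=blob((95,150,80),(125,255,255),(320,235,365,270));print(s2,c2,onz(d,*c2,252))
print("rim",onz(d,348,121,238))
w=save("wrist","pics/w0.png");print(ray(w,320,200)); print(proj(w,onz(d,*c,252)))
E
```

```text
[384 132   9   7  50] [387.86 134.62] [ 463.02943762 -191.8836214   252.        ]
[333 243  13  13 136] [339.06617647 249.15441176] [487.12480049 180.71962091 252.        ]
rim [ 573.70934095 -253.05853655  238.        ]
(array([650.48843959,  82.13814519, 373.50616173]), array([ 3.21999464e-04, -3.27163751e-01, -9.45016347e-01]))
(np.float64(48.913073861009764), np.float64(516.3399985496611))
```

View pics/w0.png

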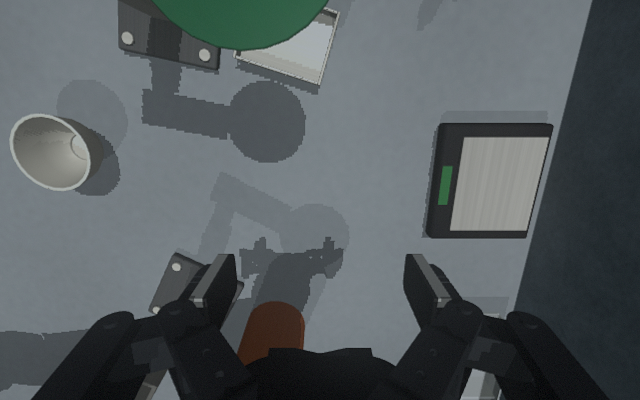

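The wrist view shows the tin at about (272,335), its stand's base at (190,285), and the green lamp at the top, well away. I'll lift, move over the funnel stand with the fingers shut, and look from close by.

{"api": "play_rows", "payload": {"commands": [{"dp": [0,0,-3],"rotation": [0,0,0],"claw": 0},{"dp": [0,0,-3],"rotation": [0,0,0],"claw": 0},{"dp": [0,0,-3],"rotation": [0,0,0],"claw": 0},{"dp": [0,0,-3],"rotation": [0,0,0],"claw": 0},{"dp": [-3,-2.5,0],"rotation": [0,0,0],"claw": 0},{"dp": [-3,-2.5,0],"rotation": [0,0,0],"claw": 0},{"dp": [-3,-2.5,0],"rotation": [0,0,0],"claw": 0},{"dp": [-3,-2.5,0],"rotation": [0,0,0],"claw": 0},{"dp": [-3,-2.5,0],"rotation": [0,0,0],"claw": 0},{"dp": [0,0,0],"rotation": [0,0,0],"claw": 0},{"dp": [0,0,0],"rotation": [0,0,0],"claw": 0}]}}

```text
clock: 1.58
tcp_pos: [525.2, -149.5, 340.8]
tool_rot: [[-0.0, 1.0, 0.0], [1.0, 0.0, 0.0], [0.0, 0.0, -1.0]]
contact_force: [0.1, 0.0, -0.0]
gripper_width: 0.4
finger_force: 0.0
```

```bash
python3 - <<'E'
from h import *
w=save("wrist","pics/w1.png");s=save("scene","pics/scene1.png"); print(ray(w,320,200)); st=state();print(st["clock"],st["tcp_pos"],st["q"])
b=[463,-192,256];print(proj(w,b),proj(s,b))
E
```

```text
(array([525.78199053, -67.39207205, 494.22485429]), array([ 0.00174288, -0.32668943, -0.94517887]))
1.675 [ 525.51820461 -148.86756408  340.54299136] [ 0.07051336  0.08222916  0.13440168  1.52634676 -0.01127121  1.53418604
  0.20657738]
(np.float64(250.29419947059557), np.float64(243.96759794542842)) (np.float64(300.25312918956814), np.float64(114.6854554196083))
```

View pics/w1.png

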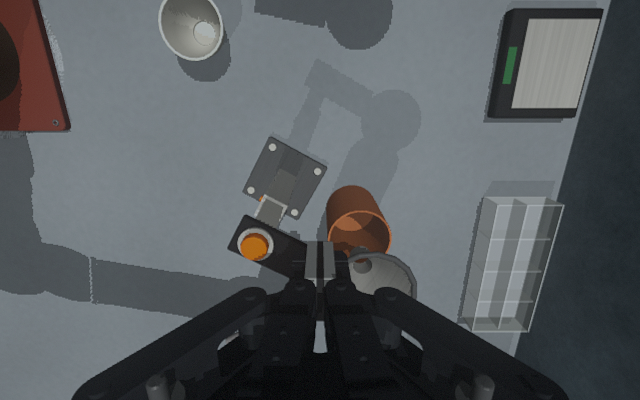

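Wrist view: orange button at (254,246), base bolts at (272,147), (318,171), (251,190) and (295,212), plate running right and down to the funnel at (380,285). The shut fingertips (320,260) are about 15 mm thick.

```bash
python3 - <<'E'
from h import *
w=get_image("wrist");sd=get_image("side");sc=get_image("scene")
def blob(d,p,r=22):
    h=cv2.cvtColor(d["image"],cv2.COLOR_RGB2HSV);m=cv2.inRange(h,(5,170,110),(22,255,255));k=np.zeros_like(m)
    x,y=map(int,p);k[max(0,y-r):y+r,x-r:x+r]=m[max(0,y-r):y+r,x-r:x+r]
    n,l,s,c=cv2.connectedComponentsWithStats(k)
    if n<2:return None
    i=1+np.argmax(s[1:,4]);print(s[i],c[i]);return c[i]
cw=blob(w,(254,246));cs=blob(sd,(388,135),14);cc=blob(sc,(300,115),14)
print("tri",tri([(w,*cw),(sd,*cs)]),"onz",onz(w,*cw,253))
if cc is not None: print("scene tri",tri([(w,*cw),(sc,*cc)]), tri([(w,*cw),(sc,*cc),(sd,*cs)]))
B=np.array([onz(w,*p,6) for p in((272,147),(318,171),(251,190),(295,212))]);print(B.mean(0),B)
f=lambda v:np.degrees(np.arctan2(v[1],v[0]));print(f(B[1]-B[0]),f(B[3]-B[2]))
print("tin rim",onz(w,359,236,125),"fx",w["fx"])
E
```

```text
[241 235  26  26 505] [253.32277228 248.15049505]
[383 132  10   6  48] [387.97916667 134.35416667]
[295 113   8   6  37] [298.2972973  115.67567568]
tri [ 463.647734   -200.25418694  247.52083864] onz [ 465.09599089 -197.25319039  253.        ]
scene tri [ 464.54453088 -198.51391866  250.73352395] [ 463.62994858 -199.55352159  248.86235591]
[ 464.74596177 -200.25685947    6.        ] [[ 446.83854706 -142.34726644    6.        ]
 [ 523.40930771 -183.06777773    6.        ]
 [ 406.47273648 -217.2931531     6.        ]
 [ 482.26325583 -258.31924061    6.        ]]
-28.004150768661475 -28.427080564530872
tin rim [ 581.19935766 -247.2679469   125.        ] fx 292.405013333663
```

{"api": "play_rows", "payload": {"commands": [{"dp": [-1.7,-2.0,0],"rotation": [0,0,0],"claw": 0},{"dp": [-1.7,-2.0,0],"rotation": [0,0,0],"claw": 0},{"dp": [-1.6,-2.1,0],"rotation": [0,0,0],"claw": 0},{"dp": [0,0,0.5],"rotation": [0,0,-0.18],"claw": 0},{"dp": [0,0,0.5],"rotation": [0,0,-0.18],"claw": 0},{"dp": [0,0,0.5],"rotation": [0,0,-0.18],"claw": 0},{"dp": [0,0,0.5],"rotation": [0,0,-0.18],"claw": 0},{"dp": [0,0,0.5],"rotation": [0,0,-0.18],"claw": 0},{"dp": [0,0,0.5],"rotation": [0,0,-0.18],"claw": 0},{"dp": [0,0,0],"rotation": [0,0,0],"claw": 0},{"dp": [0,0,0],"rotation": [0,0,0],"claw": 0}]}}

```text
clock: 3.2
tcp_pos: [463.7, -200.4, 311.1]
tool_rot: [[-0.88, 0.475, 0.0], [0.475, 0.88, -0.0], [-0.0, 0.0, -1.0]]
contact_force: [-0.0, 0.5, -0.7]
gripper_width: 0.0
finger_force: 0.0
```

```bash
python3 - <<'E'
from h import *
w=save("wrist","pics/w2.png"); st=state();R=np.array(st["tool_rot"]);print(st["clock"],st["tcp_pos"],st["q"],R[:,0],st["contact_force"])
print(proj(w,np.array(st["tcp_pos"])+25*R[:,2]))
h=cv2.cvtColor(w["image"],cv2.COLOR_RGB2HSV);m=cv2.inRange(h,(5,170,110),(22,255,255));n,l,s,c=cv2.connectedComponentsWithStats(m);i=1+np.argmax(s[1:,4]);print(s[i],c[i],onz(w,*c[i],253))
E
```

```text
3.25 [ 463.80033551 -200.28061054  311.13929826] [ 1.33174922e-01 -3.40362616e-03  1.86597760e-01  1.67250778e+00
  6.08529163e-04  1.47200016e+00  1.39600221e+00] [-8.80203189e-01  4.74596851e-01 -4.18241086e-04] [ 0.29184049  0.50315778 -0.0418744 ]
(np.float64(318.8008572063701), np.float64(227.84615671044156))
[307 194  32  30 732] [322.15163934 208.67759563] [ 464.04740962 -197.59190576  253.        ]
```

View pics/w2.png

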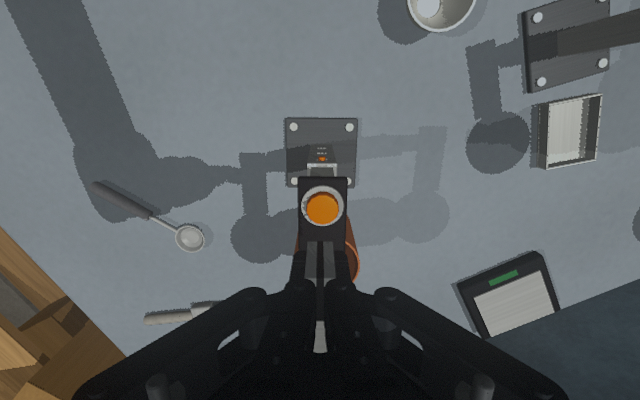

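Wrist view: button at (322,209), about 3 mm off my TCP; the tips appear to start at v≈241, a bit lower than predicted (228), so I check the tip position in the other views.

```bash
python3 - <<'E'
from h import *
st=state();p=np.array(st["tcp_pos"]);R=np.array(st["tool_rot"]);o=[]
for n in("scene","side"):
    d=get_image(n);u,v=proj(d,p+25*R[:,2]);im=d["image"][:,:,::-1].copy();x,y=int(u)-35,max(0,int(v)-40)
    c=cv2.resize(im[y:y+70,x:x+70],(400,400),interpolation=cv2.INTER_CUBIC);k=400/70
    for z,col in((25,(255,255,0)),(0,(255,0,255))):
        a=proj(d,p+z*R[:,2]);cv2.circle(c,(int((a[0]-x)*k),int((a[1]-y)*k)),4,col,1)
    for t in (-11,11):
        a=proj(d,p+25*R[:,2]+t*R[:,0]);cv2.circle(c,(int((a[0]-x)*k),int((a[1]-y)*k)),3,(0,255,0),1)
    o.append(c)
cv2.imwrite("pics/c1.png",np.hstack(o))
E
```

```text
(no output)
```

View pics/c1.png

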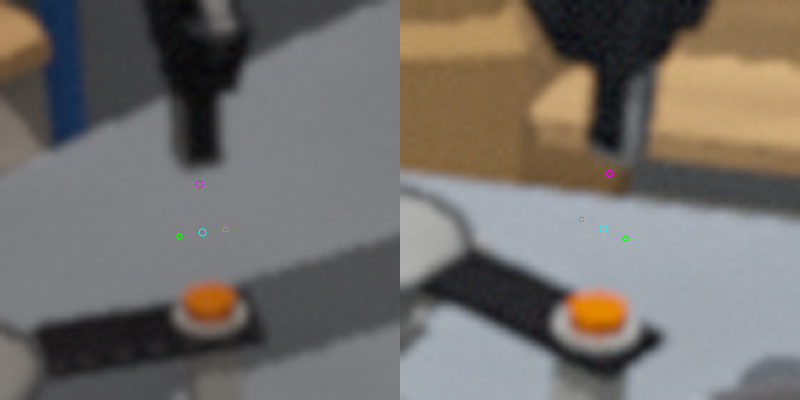

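The tips really end about 10 mm behind the TCP, not ahead of it (both views and the wrist agree), centred within about 2 mm. I'll approach by force.

{"api": "play_rows", "payload": {"commands": [{"dp": [0.05,0.17,1.0],"rotation": [0,0,0],"claw": 0},{"dp": [0,0,1.0],"rotation": [0,0,0],"claw": 0},{"dp": [0,0,0.8],"rotation": [0,0,0],"claw": 0},{"dp": [0,0,0.4],"rotation": [0,0,0],"claw": 0},{"dp": [0,0,0],"rotation": [0,0,0],"claw": 0}]}}

```text
clock: 3.98
tcp_pos: [464.2, -198.3, 278.5]
tool_rot: [[-0.882, 0.471, -0.001], [0.471, 0.882, 0.0], [0.001, -0.0, -1.0]]
contact_force: [0.3, -1.1, -1.0]
gripper_width: -0.0
finger_force: 0.0
```

```bash
python3 - <<'E'
from h import *
st=state();p=np.array(st["tcp_pos"]);print(p,st["contact_force"]);o=[]
for n in("scene","side"):
    d=get_image(n);u,v=proj(d,(464,-199,256));im=d["image"][:,:,::-1].copy();x,y=int(u)-35,max(0,int(v)-40)
    o.append(cv2.resize(im[y:y+70,x:x+70],(400,400),interpolation=cv2.INTER_CUBIC))
cv2.imwrite("pics/c2.png",np.hstack(o))
E
```

```text
[ 464.20108262 -198.25317677  278.51693704] [ 0.31335945 -1.05469576 -0.9989454 ]
```

View pics/c2.png

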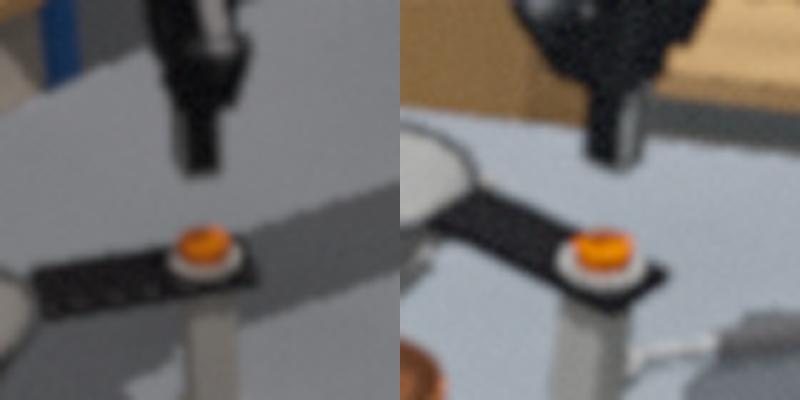

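Gap to the button still about 30 mm and alignment within ~3 mm; the fingers and button are clear in both views. Descending.

{"api": "play_rows", "payload": {"commands": [{"dp": [0.05,0.25,0.8],"rotation": [0,0,0],"claw": 0},{"dp": [0,0,0.8],"rotation": [0,0,0],"claw": 0},{"dp": [0,0,0.6],"rotation": [0,0,0],"claw": 0},{"dp": [0,0,0.2],"rotation": [0,0,0],"claw": 0},{"dp": [0,0,0],"rotation": [0,0,0],"claw": 0}]}}

```text
clock: 4.7
tcp_pos: [465.0, -195.8, 254.7]
tool_rot: [[-0.882, 0.471, -0.0], [0.471, 0.882, 0.0], [0.0, -0.0, -1.0]]
contact_force: [0.6, 0.1, 0.4]
gripper_width: -0.2
finger_force: 0.0
```

{"api": "play_rows", "payload": {"commands": [{"dp": [0,0,0.2],"rotation": [0,0,0],"claw": 0},{"dp": [0,0,0],"rotation": [0,0,0],"claw": 0}]}}

```text
clock: 4.95
tcp_pos: [465.1, -195.9, 252.8]
tool_rot: [[-0.882, 0.471, -0.0], [0.471, 0.882, 0.0], [0.0, -0.0, -1.0]]
contact_force: [-0.3, -0.1, 0.1]
gripper_width: -0.1
finger_force: 0.0
```

{"api": "play_rows", "payload": {"commands": [{"dp": [0,0,0.2],"rotation": [0,0,0],"claw": 0},{"dp": [0,0,0],"rotation": [0,0,0],"claw": 0}]}}

```text
clock: 5.2
tcp_pos: [465.0, -195.8, 250.6]
tool_rot: [[-0.882, 0.471, -0.0], [0.471, 0.882, 0.0], [0.0, -0.0, -1.0]]
contact_force: [-0.3, -0.3, 0.0]
gripper_width: -0.1
finger_force: 0.0
```

{"api": "play_rows", "payload": {"commands": [{"dp": [0,0,0.2],"rotation": [0,0,0],"claw": 0},{"dp": [0,0,0],"rotation": [0,0,0],"claw": 0}]}}

```text
clock: 5.45
tcp_pos: [465.0, -195.8, 248.6]
tool_rot: [[-0.882, 0.471, -0.0], [0.471, 0.882, 0.0], [0.0, -0.0, -1.0]]
contact_force: [0.6, -0.1, -0.2]
gripper_width: 0.2
finger_force: 0.0
```

{"api": "play_rows", "payload": {"commands": [{"dp": [0,0,0.2],"rotation": [0,0,0],"claw": 0},{"dp": [0,0,0],"rotation": [0,0,0],"claw": 0}]}}

```text
clock: 5.7
tcp_pos: [465.0, -195.8, 246.6]
tool_rot: [[-0.882, 0.471, -0.0], [0.471, 0.882, 0.0], [0.0, -0.0, -1.0]]
contact_force: [0.7, -0.0, -0.5]
gripper_width: -0.1
finger_force: 0.0
```

{"api": "play_rows", "payload": {"commands": [{"dp": [0,0,0.2],"rotation": [0,0,0],"claw": 0},{"dp": [0,0,0],"rotation": [0,0,0],"claw": 0}]}}

```text
clock: 5.95
tcp_pos: [465.0, -195.8, 244.6]
tool_rot: [[-0.882, 0.471, -0.0], [0.471, 0.882, 0.0], [0.0, -0.0, -1.0]]
contact_force: [-0.4, -0.5, -0.5]
gripper_width: 0.1
finger_force: 0.0
```

{"api": "play_rows", "payload": {"commands": [{"dp": [0,0,0.2],"rotation": [0,0,0],"claw": 0},{"dp": [0,0,0],"rotation": [0,0,0],"claw": 0}]}}

```text
clock: 6.2
tcp_pos: [465.2, -195.8, 242.9]
tool_rot: [[-0.882, 0.471, 0.0], [0.471, 0.882, -0.0], [-0.0, 0.0, -1.0]]
contact_force: [-0.6, -1.1, 1.4]
gripper_width: 0.1
finger_force: 0.8
```

{"api": "play_rows", "payload": {"commands": [{"dp": [0,0,0.2],"rotation": [0,0,0],"claw": 0},{"dp": [0,0,0],"rotation": [0,0,0],"claw": 0}]}}

```text
clock: 6.45
tcp_pos: [465.2, -195.9, 240.9]
tool_rot: [[-0.882, 0.471, 0.0], [0.471, 0.882, -0.0], [-0.0, 0.0, -1.0]]
contact_force: [-0.1, 0.5, 2.4]
gripper_width: -0.2
finger_force: 1.3
```

{"api": "play_rows", "payload": {"commands": [{"dp": [0,0,0.2],"rotation": [0,0,0],"claw": 0},{"dp": [0,0,0],"rotation": [0,0,0],"claw": 0}]}}

```text
clock: 6.7
tcp_pos: [465.2, -195.8, 238.8]
tool_rot: [[-0.882, 0.471, 0.0], [0.471, 0.882, -0.0], [-0.0, 0.0, -1.0]]
contact_force: [-0.4, -0.6, 2.5]
gripper_width: -0.2
finger_force: 1.7
```

Contact at TCP z≈244. Press on to the bottom, then let the tube slide about 20 mm.

{"api": "play_rows", "payload": {"commands": [{"dp": [0,0,0.2],"rotation": [0,0,0],"claw": 0},{"dp": [0,0,0.1],"rotation": [0,0,0],"claw": 0},{"dp": [0,0,0],"rotation": [0,0,0],"claw": 0}]}}

```text
clock: 7.08
tcp_pos: [465.2, -195.9, 235.9]
tool_rot: [[-0.882, 0.471, 0.0], [0.471, 0.882, -0.0], [-0.0, 0.0, -1.0]]
contact_force: [-0.6, -0.1, 4.9]
gripper_width: -0.3
finger_force: 2.4
```

{"api": "play_rows", "payload": {"commands": [{"dp": [0,0,0.2],"rotation": [0,0,0],"claw": 0},{"dp": [0,0,0.2],"rotation": [0,0,0],"claw": 0},{"dp": [0,0,0],"rotation": [0,0,0],"claw": 0}]}}

```text
clock: 7.45
tcp_pos: [465.2, -195.9, 232.1]
tool_rot: [[-0.882, 0.471, 0.0], [0.471, 0.882, -0.0], [-0.0, 0.0, -1.0]]
contact_force: [-0.6, 0.2, 5.7]
gripper_width: -0.3
finger_force: 2.8
```

{"api": "play_rows", "payload": {"commands": [{"dp": [0,0,0.2],"rotation": [0,0,0],"claw": 0},{"dp": [0,0,0.2],"rotation": [0,0,0],"claw": 0},{"dp": [0,0,0],"rotation": [0,0,0],"claw": 0}]}}

```text
clock: 7.82
tcp_pos: [465.2, -195.9, 228.1]
tool_rot: [[-0.882, 0.471, 0.0], [0.471, 0.882, -0.0], [-0.0, 0.0, -1.0]]
contact_force: [-0.8, 0.7, 5.3]
gripper_width: 0.1
finger_force: 2.8
```

Sliding. 12 mm more.

{"api": "play_rows", "payload": {"commands": [{"dp": [0,0,0.2],"rotation": [0,0,0],"claw": 0},{"dp": [0,0,0.2],"rotation": [0,0,0],"claw": 0},{"dp": [0,0,0.2],"rotation": [0,0,0],"claw": 0},{"dp": [0,0,0.2],"rotation": [0,0,0],"claw": 0},{"dp": [0,0,0.2],"rotation": [0,0,0],"claw": 0},{"dp": [0,0,0.2],"rotation": [0,0,0],"claw": 0},{"dp": [0,0,0],"rotation": [0,0,0],"claw": 0}]}}

```text
clock: 8.7
tcp_pos: [465.2, -195.9, 216.1]
tool_rot: [[-0.882, 0.471, 0.0], [0.471, 0.882, -0.0], [-0.0, 0.0, -1.0]]
contact_force: [0.3, -0.3, 5.7]
gripper_width: 0.1
finger_force: 2.7
```

{"api": "play_rows", "payload": {"commands": [{"dp": [0,0,-0.5],"rotation": [0,0,0],"claw": 0},{"dp": [0,0,-1.5],"rotation": [0,0,0],"claw": 0},{"dp": [0,0,-2],"rotation": [0,0,0],"claw": 0},{"dp": [0,0,-1],"rotation": [0,0,0],"claw": 0},{"dp": [-1.6,-0.1,0],"rotation": [0,0,0],"claw": 0},{"dp": [-1.7,0,0],"rotation": [0,0,0],"claw": 0},{"dp": [-1.7,0,0],"rotation": [0,0,0],"claw": 0},{"dp": [0,0,0],"rotation": [0,0,0],"claw": 0}]}}

```text
clock: 9.7
tcp_pos: [509.4, -220.9, 264.3]
tool_rot: [[-0.882, 0.472, -0.002], [0.472, 0.882, 0.0], [0.002, -0.001, -1.0]]
contact_force: [-0.2, -0.8, -0.5]
gripper_width: 0.1
finger_force: 0.0
```

```bash
python3 - <<'E'
from h import *
st=state();p=np.array(st["tcp_pos"]);R=np.array(st["tool_rot"]);print(p,st["contact_force"]);o=[]
a=np.radians(-28.2);pl=np.array([464.5+50*np.cos(a),-198.5+50*np.sin(a),224]);e=R.T@(pl-p);print("to plate, tool",e)
for n in("scene","side","wrist"):
    d=get_image(n);im=d["image"][:,:,::-1].copy()
    if n=="wrist":
        o.append(cv2.resize(im[130:330,220:420],(260,260)));continue
    for q in(pl,p-12*R[:,2],p-[0,0,p[2]-224]):
        u,v=proj(d,q);cv2.circle(im,(round(u),round(v)),1,(0,255,0),-1)
    x,y=int(u)-40,max(0,int(v)-45);o.append(cv2.resize(im[y:y+80,x:x+80],(260,260),interpolation=cv2.INTER_CUBIC))
cv2.imwrite("pics/c3.png",np.hstack(o))
E
```

```text
[ 509.44245199 -220.88438992  264.34285909] [-0.19928007 -0.84989501 -0.45273689]
to plate, tool [ 0.10336272 -1.46984816 40.3446425 ]
```

View pics/c3.png

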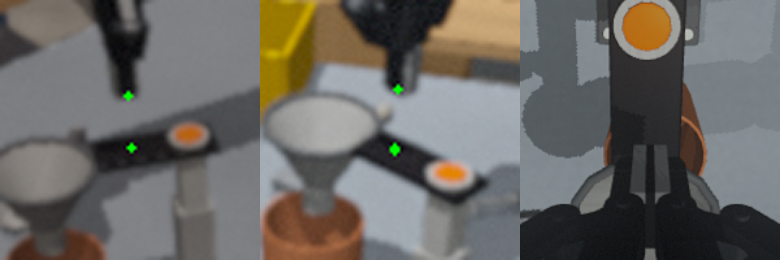

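Button sunk, tube about 20 mm down, tin still under the spout, and the tips (green) stand over the middle of the plate. Now push the plate down.

{"api": "play_rows", "payload": {"commands": [{"dp": [0,-0.1,1.5],"rotation": [0,0,0],"claw": 0},{"dp": [0,0,1.5],"rotation": [0,0,0],"claw": 0},{"dp": [0,0,1.2],"rotation": [0,0,0],"claw": 0},{"dp": [0,0,0.4],"rotation": [0,0,0],"claw": 0},{"dp": [0,0,0.4],"rotation": [0,0,0],"claw": 0},{"dp": [0,0,0.2],"rotation": [0,0,0],"claw": 0},{"dp": [0,0,0],"rotation": [0,0,0],"claw": 0}]}}

```text
clock: 10.72
tcp_pos: [508.3, -221.2, 213.9]
tool_rot: [[-0.882, 0.471, 0.0], [0.471, 0.882, -0.0], [-0.0, 0.0, -1.0]]
contact_force: [1.2, 0.5, 0.9]
gripper_width: 0.2
finger_force: 0.0
```

{"api": "play_rows", "payload": {"commands": [{"dp": [0,0,0.2],"rotation": [0,0,0],"claw": 0},{"dp": [0,0,0.2],"rotation": [0,0,0],"claw": 0},{"dp": [0,0,0.2],"rotation": [0,0,0],"claw": 0},{"dp": [0,0,0],"rotation": [0,0,0],"claw": 0}]}}

```text
clock: 11.22
tcp_pos: [508.5, -221.3, 209.0]
tool_rot: [[-0.882, 0.471, 0.001], [0.471, 0.882, -0.0], [-0.001, 0.0, -1.0]]
contact_force: [-2.0, 1.5, 7.4]
gripper_width: -0.1
finger_force: 3.9
```

{"api": "play_rows", "payload": {"commands": [{"dp": [0,0,0.2],"rotation": [0,0,0],"claw": 0},{"dp": [0,0,0],"rotation": [0,0,0],"claw": 0}]}}

```text
clock: 11.48
tcp_pos: [508.5, -221.3, 207.0]
tool_rot: [[-0.882, 0.471, 0.001], [0.471, 0.882, -0.0], [-0.001, 0.0, -1.0]]
contact_force: [-3.5, 1.2, 8.4]
gripper_width: -0.1
finger_force: 4.1
```

{"api": "play_rows", "payload": {"commands": [{"dp": [0,0,0.2],"rotation": [0,0,0],"claw": 0},{"dp": [0,0,0.2],"rotation": [0,0,0],"claw": 0},{"dp": [0,0,0.2],"rotation": [0,0,0],"claw": 0},{"dp": [0,0,0.2],"rotation": [0,0,0],"claw": 0},{"dp": [0,0,0.2],"rotation": [0,0,0],"claw": 0},{"dp": [0,0,0],"rotation": [0,0,0],"claw": 0}]}}

```text
clock: 12.22
tcp_pos: [508.5, -221.2, 196.7]
tool_rot: [[-0.882, 0.471, 0.001], [0.471, 0.882, -0.0], [-0.001, 0.0, -1.0]]
contact_force: [-2.3, 0.4, 6.2]
gripper_width: 0.2
finger_force: 3.0
```

{"api": "play_rows", "payload": {"commands": [{"dp": [0,0,0.15],"rotation": [0,0,0],"claw": 0},{"dp": [0,0,0],"rotation": [0,0,0],"claw": 0}]}}

```text
clock: 12.48
tcp_pos: [508.5, -221.2, 195.2]
tool_rot: [[-0.882, 0.471, 0.001], [0.471, 0.882, -0.0], [-0.001, 0.0, -1.0]]
contact_force: [-2.8, 1.0, 6.4]
gripper_width: -0.4
finger_force: 3.1
```

{"api": "play_rows", "payload": {"commands": [{"dp": [0,0,0.15],"rotation": [0,0,0],"claw": 0},{"dp": [0,0,0],"rotation": [0,0,0],"claw": 0}]}}

```text
clock: 12.72
tcp_pos: [508.5, -221.3, 193.7]
tool_rot: [[-0.882, 0.471, 0.001], [0.471, 0.882, -0.0], [-0.001, 0.0, -1.0]]
contact_force: [-2.1, -0.0, 6.6]
gripper_width: -0.2
finger_force: 3.1
```

{"api": "play_rows", "payload": {"commands": [{"dp": [0,0,0.1],"rotation": [0,0,0],"claw": 0},{"dp": [0,0,0],"rotation": [0,0,0],"claw": 0}]}}

```text
clock: 12.98
tcp_pos: [508.5, -221.2, 192.8]
tool_rot: [[-0.882, 0.471, 0.001], [0.471, 0.882, -0.0], [-0.001, 0.0, -1.0]]
contact_force: [-2.1, 1.4, 6.5]
gripper_width: 0.1
finger_force: 3.3
```

{"api": "play_rows", "payload": {"commands": [{"dp": [0,0,0.1],"rotation": [0,0,0],"claw": 0},{"dp": [0,0,0],"rotation": [0,0,0],"claw": 0}]}}

```text
clock: 13.22
tcp_pos: [508.5, -221.2, 191.8]
tool_rot: [[-0.882, 0.471, 0.001], [0.471, 0.882, -0.0], [-0.001, 0.0, -1.0]]
contact_force: [-2.6, 1.7, 6.5]
gripper_width: -0.1
finger_force: 3.4
```

{"api": "play_rows", "payload": {"commands": [{"dp": [0,0,0.1],"rotation": [0,0,0],"claw": 0},{"dp": [0,0,0],"rotation": [0,0,0],"claw": 0}]}}

```text
clock: 13.48
tcp_pos: [508.5, -221.2, 190.8]
tool_rot: [[-0.882, 0.471, 0.001], [0.471, 0.882, -0.0], [-0.001, 0.0, -1.0]]
contact_force: [-2.4, 1.4, 6.8]
gripper_width: 0.2
finger_force: 3.4
```

```bash
python3 - <<'E'
from h import *
st=state();print(st["tcp_pos"],st["contact_force"]);o=[]
for n in("side","wrist"):
    d=get_image(n);im=d["image"][:,:,::-1]
    if n=="wrist": c=im[60:260,220:420]
    else:
        u,v=map(int,proj(d,(464,-199,215)));c=im[v-35:v+35,u-50:u+20]
    o.append(cv2.resize(c,(400,400),interpolation=cv2.INTER_CUBIC))
cv2.imwrite("pics/c4.png",np.hstack(o))
E
```

```text
[ 508.4769703  -221.24109157  190.78429522] [-2.41004395  1.42608146  6.79908805]
```

View pics/c4.png

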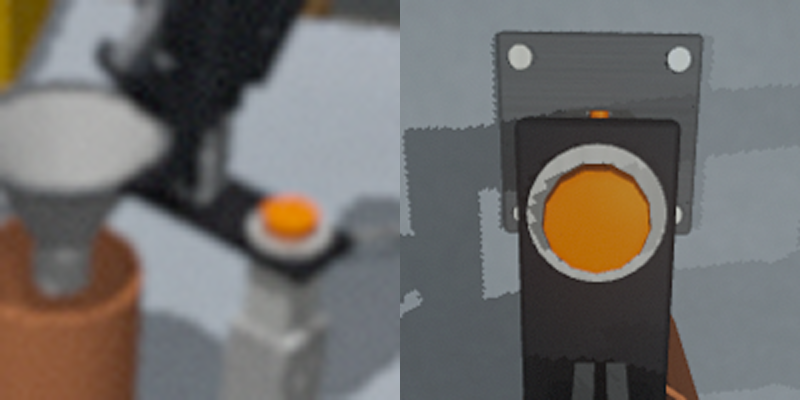

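The button stands proud of its collar again and the spout is in the tin's mouth. A 1–2 mm test push should meet a firm stop.

{"api": "play_rows", "payload": {"commands": [{"dp": [0,0,0.1],"rotation": [0,0,0],"claw": 0},{"dp": [0,0,0],"rotation": [0,0,0],"claw": 0}]}}

```text
clock: 13.82
tcp_pos: [508.5, -221.3, 190.4]
tool_rot: [[-0.882, 0.471, 0.001], [0.471, 0.882, -0.0], [-0.001, 0.001, -1.0]]
contact_force: [-4.9, 1.4, 11.5]
gripper_width: -0.3
finger_force: 5.8
```

Firm stop (the force rises and the motion stalls): the pin is in. Retreat upward and check.

{"api": "play_rows", "payload": {"commands": [{"dp": [0,0,-0.3],"rotation": [0,0,0],"claw": 0},{"dp": [0,0,-1],"rotation": [0,0,0],"claw": 0},{"dp": [0,0,-2],"rotation": [0,0,0],"claw": 0},{"dp": [0,0,-3],"rotation": [0,0,0],"claw": 0},{"dp": [0,0,-3],"rotation": [0,0,0],"claw": 0},{"dp": [0,0,-2],"rotation": [0,0,0],"claw": 0},{"dp": [0,0,0],"rotation": [0,0,0],"claw": 0},{"dp": [0,0,0],"rotation": [0,0,0],"claw": 0},{"dp": [0,0,0],"rotation": [0,0,0],"claw": 0}]}}

```text
clock: 14.95
tcp_pos: [507.8, -221.0, 300.7]
tool_rot: [[-0.882, 0.471, -0.002], [0.471, 0.882, 0.0], [0.002, -0.0, -1.0]]
contact_force: [1.0, -0.4, -0.2]
gripper_width: 0.0
finger_force: 0.0
```

```bash
python3 - <<'E'
from h import *
st=state();print(st["clock"],st["tcp_pos"],st["contact_force"]);o=[]
for n in("scene","side"):
    d=get_image(n);im=d["image"][:,:,::-1]
    u,v=map(int,proj(d,(490,-210,190)));c=im[max(0,v-50):v+50,u-60:u+40]
    o.append(cv2.resize(c,(400,400),interpolation=cv2.INTER_CUBIC))
cv2.imwrite("pics/c5.png",np.hstack(o))
E
```

```text
14.95 [ 507.80293347 -220.99870471  300.71298699] [ 1.0221863  -0.4370157  -0.21103627]
```

View pics/c5.png

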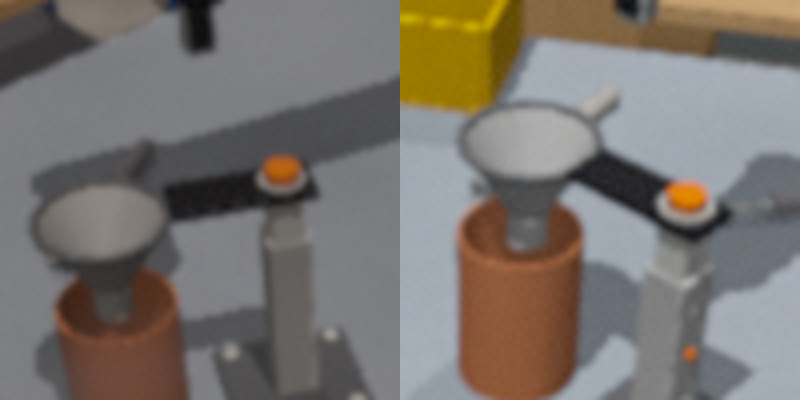

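Both views show the button fully up, the spout in the tin's mouth, the orange pin visible in its hole, and the gripper clear.

```bash
python3 -c "
from rig import sign_off;print(sign_off())"
```

```text
the job is handed in; nothing more can be done
None
```

The funnel is lowered to the next hole with the pin clicked in and the orange button fully up; the tin is still under the spout, the lamp stand was never touched, and the job was handed in at about 15 s.

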